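# Nip a fired kiln ring in the ring gauge with the inner knob

### The arm

A 7-joint arm with a two-finger parallel gripper is mounted at the origin on a cart in front of the work surface, level with it; the furniture and walls round the work are solid. World frame = base frame: x ahead of the robot, y to its left, z up, the work surface at z = 0. Lengths are in m, angles in degrees, forces in N, time in s.
With the tool pointing down it reaches from about 0.4 to 0.875 m from the base axis. Payload 4.4 kg.
Tool frame: the origin (TCP) lies midway between the tips of the shut fingers; the grasp point (between the pads) lies 19 mm behind it; z points along the fingers, y is the direction in which the jaws open and shut (so a half turn about z gives the same grasp; the last joint's range is limited). The gripper opens to 85 mm and grips with 20 to 120 N. Pads are 22 mm wide; open, the fingers measure 114 mm over their backs; the gripper's body (76 mm by 85 mm) begins 54 mm behind the grasp point. The pads swing forward as they close: fully open they stand 13 mm farther back than shut.
Start: joints at [72.834, 36.005, 2.206, 86.941, -1.547, 57.084, -1.146], TCP at [0.151, -0.632, 0.231] pointing down, gripper open.
Joint ranges: [-175.42, 175.42], [-21.48, 121.26], [-71.46, 75.88], [10.55, 141.38], [-63.04, 243.04], [13.31, 113.54], [-168.57, 168.57]. Speed limits (degrees/s): [147.25, 147.25, 180, 180, 180, 180, 180].

### API

Orientations are given as a 3x3 rotation matrix whose columns are the frame's x, y, z axes.
In Python, from rig import env, cams gives the robot as it stands.
- The arm moves only by the shell command python3 -m pendant 'ROWS'. ROWS is JSON, a list of rows, each a list of 3 entries, a list of its own where there are three numbers: the gripper's target within -1 to 1 (fully open at 1, half-way at 0, shut at -1), then the shift along the tool's x, y, z in cm, then the turn about the tool's z in degrees. A call has 1 to 10 rows; each row is the pose to reach, as a shift and turn from the pose commanded when the call began, along the tool's axes at that moment; what a row does not reach only later rows make up. A row lasts 1/8 s, in which the tool goes at most 62.5 mm and 10.7 degrees, less where a joint would pass 70% of its speed; a pose out of reach is approached as far as the arm can. A call with a gripper value outside its range is refused whole. The fingers move at their own pace and stop on an object; the grip force is fixed at half the most. Time passes only in rows, so rows that repeat a pose let the fingers close. It gives the time, the measured TCP pose, the force and the opening at its end, in the units of the state.
- env.get_obs(): the state, without advancing time (a new reading comes with each control period).
- cams.grab_frame(name): name is "side" or "top" or "wrist"; returns (picture, depth): 384x512x3 uint8, blue, green, red; 384x512 float32, m along the optical axis (not along the pixel's ray), 0 where there is no reading.
- cams.calibration(name): a dict with "fov_y" (degrees; the focal length in pixels is half the picture's height over the tangent of half this angle, whatever the lens; pixels are square), "cx", "cy" (the principal point, pixels), "dist_coeffs" ([k1, k2, p1, p2, k3] as OpenCV has them; the pictures are not rectified), "xyz" and "attitude" of the camera in the world; the wrist camera has in their place "mount" (4x4, takes a point from camera to tool coordinates, whose origin is the TCP and whose axes are the flange's). Camera axes: x right, y down, z forward; pixel columns grow to the right and rows downward; lengths in m; the calibration is good to about 2 mm. A picture is of the moment at which its call begins: read the wrist's pose just before it. calibration takes no time and is no camera call.
- env.close_job(): hands the job in, once; it reports no verdict.
The state is a dict: "time": time; "qpos": joint angles; "joint_vel": joint speeds; "joint_torque": joint torques, N m; "position": TCP position; "tool_rot": TCP orientation; "ft_force": force on the tool from outside, world axes, zero at the start; "wrist_torque": the same for the moment, N m; "opening": opening from 0.0 (shut) to 1.0 (fully open).
Only numpy, scipy, OpenCV 4.12 (cv2) and the standard library are available. Lean on these libraries where they do the work, as an engineer would, in place of code of your own. Each camera call takes 0.05 s, during which the arm holds its last target.

### The job

Lay the fired ceramic kiln ring flat on the bed of the ring gauge, between its two steel jaws, and let go of it. Then turn only the small inner knob clockwise until the sliding jaw holds the ring against the fixed jaw with a light, steady pressure of about 10 N - never as much as 20 N, the ring is brittle - and let go of the knob. The wide black zero ring round the knob is calibrated: do not shift it, do not push the jaw by hand, and leave the jars and cones alone.

Things in the scene. Friction and masses are not known exactly. Their poses are not given: they have to be found in the camera images.
- kiln_ring: Cream ceramic ring, 68 mm outer and about 50 mm inner diameter (wall about 8 to 10 mm), 12 mm high, 40 g, lying flat on the bench to the left of the gauge. Origin on its axis at the underside; z up. The wall can be pinched from above with one finger in the hole.
- ring_gauge: The gauge, fixed to the bench: an aluminium base plate 100 x 250 mm whose bed is 16 mm above the bench, with a grey drive housing (88 x 84 mm, top 49 mm above the bench) on its -y end and the two jaws on the rest. Origin at bench level 5 mm from the middle of the plate; its y axis runs along the plate from the knobs towards the fixed jaw, x across it, z up. The bed is open at +x and -x.
- ring_seat (a point): Where the ring's centre belongs: point on the bed's surface, 37.5 mm from the face of the fixed jaw, axes as ring_gauge's. The open gap between the jaw faces is 75 to 81 mm at the start, so the ring fits in with a few mm to spare.
- gauge_jaw: The sliding steel jaw, 70 mm wide (x), 16 mm high above the bed; slides along +y of the gauge towards the fixed jaw, driven by the inner knob only, 15 mm per radian of clockwise turn. Its origin slides with it and lies at the gauge's mid-plane, bench level, 1 mm behind its face.
- jaw_face (a point): Middle of the sliding jaw's face (faces +y of the gauge), 8 mm above the bed.
- gauge_anvil: The fixed steel jaw at the gauge's +y end, 70 mm wide, 16 mm high above the bed. Its origin coincides with ring_gauge's; its face is 85 mm from there along +y.
- anvil_face (a point): Middle of the fixed jaw's face (faces -y of the gauge), 8 mm above the bed.
- knob_grip (a point): On the vertical axis of the inner drive knob, a ribbed bare-metal cylinder of 28 mm diameter; the knob's top is 107 mm above the bench (15 mm above this point), the cylinder's lower end 73 mm (19 mm below this point). Keep fingertips above 66 mm so as not to touch the zero ring below.
- drive_knob: The inner knob itself (origin on its axis, 29 mm below knob_grip). Clockwise from above closes the jaw; 0.4 to 0.9 rad bring it up to the ring and it stays put. Turning it takes about 0.28 N m of drag (less is felt when paused) plus 0.015 N m for each newton the jaw presses on the ring; once both jaws touch, the force rises within a few hundredths of a radian.
- zero_mark (a point): The orange mark on the wide black zero ring (68 mm diameter, its top 63 mm above the bench), which is coaxial with the inner knob and directly beneath it; the point lies 30 mm from the axis on the ring's upper face. The zero ring turns at a touch (0.025 N m) and must stay as it is; the mark may lie in various directions.
- jar_blue_cap: A bystander: capped jar, 57 mm wide, 76 mm high, yellow with a blue cap, origin at the middle of its underside; standing at the back of the bench.
- jar_white_cap: A bystander: capped jar, 60 mm wide, 82 mm high, dark blue with a white cap, origin at the middle of its underside; standing at the back of the bench.
- jar_red_cap: A bystander: capped jar, 52 mm wide, 66 mm high, green with a red cap, origin at the middle of its underside; standing at the back of the bench.
- pyro_cone_0: A bystander: small beige cone lying on the bench, 64 x 14 x 13 mm, origin under its middle.
- pyro_cone_1: A bystander: small reddish cone lying on the bench, 64 x 14 x 13 mm, origin under its middle.
Things that resemble listed ones, but are neither listed nor needed, are in the scene too. Several things look just like the kiln_ring: the one meant starts nearest to the robot's base.

How it is judged:
By the outcome, as a careful person would: the job done as asked, in the order asked, and still so for the second after the job is handed in, with the robot touching nothing.
It also fails if it takes over 54 s, if anything falls off the work surface, if the arm or the gripper's body presses on something with over 40 N, if the wrist force passes 120 N, or if a joint passes its speed limit or range.

## Working session

There is one attempt and no reset: what is moved stays moved. The work goes in short steps, Python scripts to look and compute and a shell command to move; the robot and the scene stay as the last step left them, time stands still between calls to the robot, and variables do not carry over. Pictures are saved under pics/ and viewed, and the job is handed in when it is done.

```bash
ls; mkdir -p pics; python3 - <<'E'
from rig import env,cams
import cv2
o=env.get_obs()
for k,v in o.items(): print(k,v)
for n in ("side","top","wrist"):
    p,d=cams.grab_frame(n); cv2.imwrite(f"pics/{n}0.png",p)
    import numpy as np; np.save(f"pics/{n}0.npy",d)
    print(n,cams.calibration(n))
E
```

```text
pics
time 0.0
qpos [72.83395968 36.05877848  2.20326694 86.99682165 -1.54865372 57.0836753
 -1.14812687]
joint_vel [-0.05115493  0.01623531 -0.03234033 -0.0770245   0.02681382 -0.09146745
  0.05634641]
joint_torque [ 7.02020734e-04 -5.63396001e+01  1.22554097e+00 -1.93445402e+01
  1.07598701e-02  1.04087600e-02 -2.11143146e-06]
position [ 0.15047435 -0.63169281  0.23038627]
tool_rot [[ 9.72807126e-01  2.31616259e-01 -4.51161721e-04]
 [ 2.31616699e-01 -9.72805351e-01  1.85869546e-03]
 [-8.38844715e-06 -1.91264877e-03 -9.99998171e-01]]
ft_force [ 0.02458552 -0.24255855  0.96213445]
wrist_torque [ 0.02320975  0.02093997 -0.04436445]
opening 1.0012057180830007
side {'fov_y': 48.91268353578489, 'cx': 262.8008926588144, 'cy': 186.28096981433103, 'dist_coeffs': array([-0.09715606,  0.        ,  0.        ,  0.        ,  0.        ]), 'xyz': array([0.25040835, 1.02566748, 0.61825266]), 'attitude': array([[-0.92367509, -0.20433293,  0.32414872],
       [-0.38253677,  0.44286886, -0.81088395],
       [ 0.02213492, -0.87299211, -0.48723179]])}
top {'fov_y': 42.39042520428805, 'cx': 246.43044352
[... 157 characters left out ...]
77, 1.11583898]), 'attitude': array([[-0.33559391, -0.90320676,  0.26757106],
       [-0.94197893,  0.31957866, -0.10268968],
       [ 0.00724001, -0.28650833, -0.95805039]])}
wrist {'fov_y': 64.47482049896259, 'cx': 257.6189135992421, 'cy': 192.5422501815611, 'dist_coeffs': array([-0.07895402,  0.        ,  0.        ,  0.        ,  0.        ]), 'mount': array([[-1.40341897e-03, -9.55145184e-01, -2.96134612e-01,
         7.61052365e-02],
       [ 9.99998096e-01, -1.74200561e-03,  8.79505329e-04,
        -1.04973350e-03],
       [-1.35592344e-03, -2.96132814e-01,  9.55145810e-01,
        -1.42339438e-01],
       [ 0.00000000e+00,  0.00000000e+00,  0.00000000e+00,
         1.00000000e+00]])}
```

View pics/top0.png

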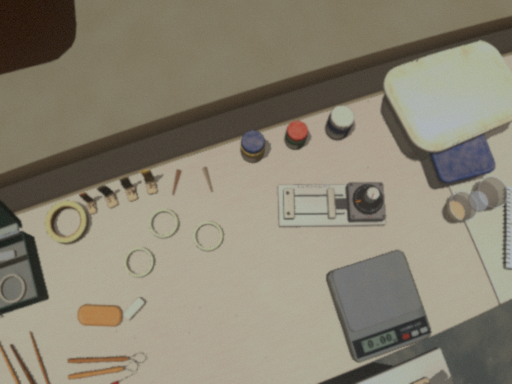

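View pics/side0.png

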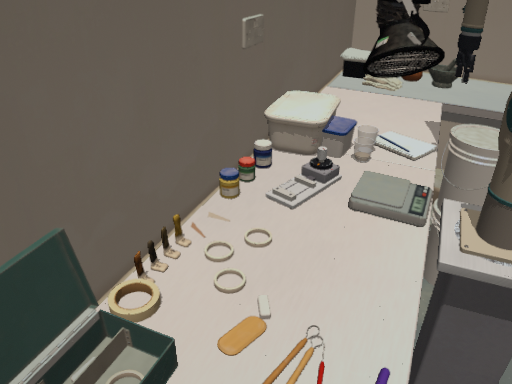

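The top view shows ring candidates at (165,223), (209,236) and (141,262), plus a tape roll at (67,222) and a ring in the case at (12,289). The gauge is at about (332,204), with the knob at (372,192). Next I'll measure these.

```bash
cat > h.py <<'E'
import numpy as np, cv2
from rig import env,cams
def K(c):
    f=192/np.tan(np.radians(c['fov_y'])/2); return np.array([[f,0,c['cx']],[0,f,c['cy']],[0,0,1.]])
def pose(n):
    c=cams.calibration(n)
    if n!='wrist': return c,np.array(c['attitude']),np.array(c['xyz'])
    o=env.get_obs(); R=np.array(o['tool_rot']);p=np.array(o['position']); M=c['mount']
    return c,R@M[:3,:3],R@M[:3,3]+p
def ray(n,uv,P=None):
    c,R,t=P or pose(n)
    q=cv2.undistortPoints(np.array(uv,float).reshape(-1,1,2),K(c),np.array(c['dist_coeffs'])).reshape(-1,2)
    return np.c_[q,np.ones(len(q))]@R.T,t
def onplane(n,uv,z,P=None):
    d,t=ray(n,uv,P); return t+d*((z-t[2])/d[:,2])[:,None]
def cloud(n,depth,P=None):
    v,u=np.mgrid[0:384,0:512]; d,t=ray(n,np.c_[u.ravel(),v.ravel()],P)
    return (t+d*depth.ravel()[:,None]).reshape(384,512,3)
def proj(n,X,P=None):
    c,R,t=P or pose(n)
    rv=cv2.Rodrigues(R.T)[0]; return cv2.projectPoints(np.array(X,float).reshape(-1,3),rv,-R.T@t,K(c),np.array(c['dist_coeffs']))[0].reshape(-1,2)
E
python3 - <<'E'
from h import *
for s,uv in dict(A=(165,223),B=(209,236),C=(141,262),box=(12,289),tape=(67,222)).items():
    w=onplane('top',[uv],0.012)[0]; print(s,w.round(3),np.hypot(*w[:2]).round(3))
d=np.load('pics/top0.npy'); X=cloud('top',d)
for uv in [(209,222),(250,260),(372,190),(291,203),(331,203),(310,203),(360,212),(209,224)]:
    print(uv,X[uv[1],uv[0]].round(4))
p=cv2.imread('pics/top0.png')
cv2.imwrite('pics/c1.png',cv2.resize(p[165:245,265:400],None,fx=5.5,fy=5.5,interpolation=cv2.INTER_CUBIC))
cv2.imwrite('pics/c2.png',cv2.resize(p[190:290,110:240],None,fx=5.5,fy=5.5,interpolation=cv2.INTER_CUBIC))
E
```

```text
A [0.63  0.333 0.012] 0.713
B [0.568 0.248 0.012] 0.619
C [0.562 0.412 0.012] 0.697
box [0.598 0.722 0.012] 0.938
tape [0.709 0.553 0.012] 0.899
(209, 222) [0.5991 0.2372 0.0104]
(250, 260) [4.867e-01 1.775e-01 1.000e-04]
(372, 190) [ 0.5248 -0.114   0.1084]
(291, 203) [0.5738 0.0477 0.0314]
(331, 203) [ 0.5424 -0.0381  0.0342]
(310, 203) [0.5622 0.0035 0.0168]
(360, 212) [ 0.4981 -0.0889  0.0479]
(209, 224) [0.5959 0.2386 0.005 ]
```

View pics/c1.png

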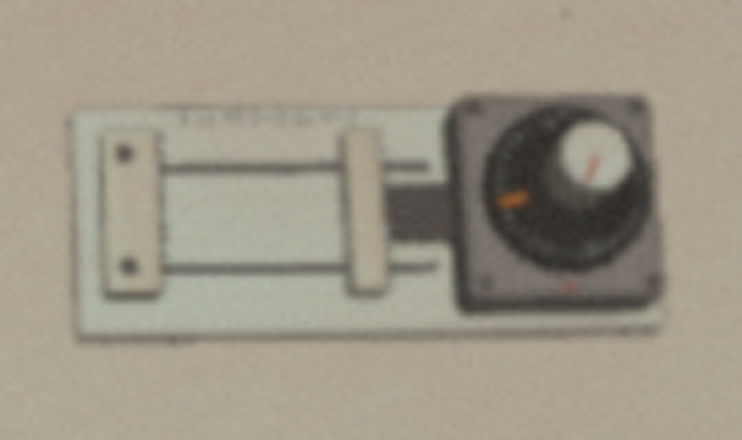

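View pics/c2.png

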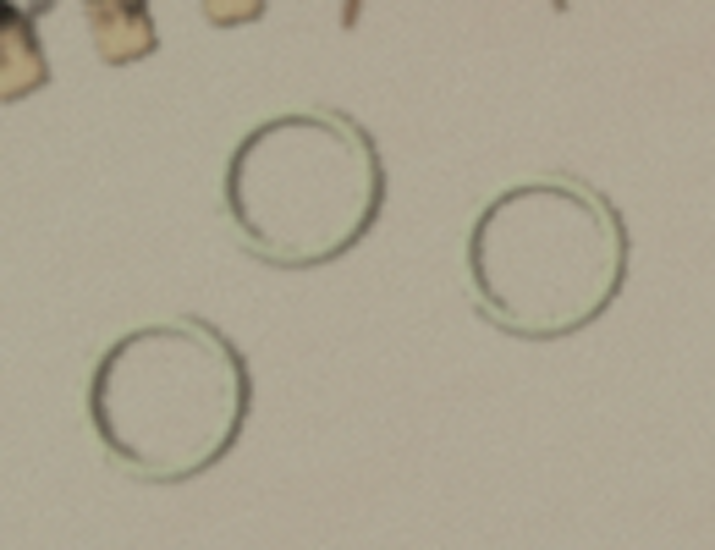

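B at (209,236) is nearest to the base: 0.62 m, against about 0.70 m for A and C. The crop shows three clean, free-lying rings. Gauge in the crop: anvil at left, sliding jaw around (365,212), zero ring with its orange mark around (512,200), knob top at (596,157). Now I'll fit the poses.

```bash
python3 - <<'E'
from h import *
d=np.load('pics/top0.npy'); X=cloud('top',d)
def cr(uv): return [(265+u/5.5-.41,165+v/5.5-.41) for u,v in uv]
plate=onplane('top',cr([(70,110),(80,338),(662,328)]),.016); print('plate',plate.round(4))
print('knob',onplane('top',cr([(596,157)]),.107).round(4),'mark',onplane('top',cr([(512,200)]),.063).round(4))
jaw=onplane('top',cr([(343,130),(353,295)]),.032);anv=onplane('top',cr([(156,130),(161,293)]),.032)
print('jaw fixedge',jaw.round(4),'anv',anv.round(4))
# depth based
box=np.zeros((384,512),bool); box[170:240,270:395]=1
for nm,lo,hi in (('bed',.012,.020),('jaws',.027,.037),('house',.045,.053),('knob',.1,.115)):
    m=box&(X[...,2]>lo)&(X[...,2]<hi); P=X[m]
    r=cv2.minAreaRect((P[:,:2]*1000).astype(np.float32)); print(nm,m.sum(),P.mean(0).round(4),r)
# ring B
for nm,(cu,cv_) in dict(B=(209,236)).items():
    b=np.zeros_like(box); b[cv_-22:cv_+22,cu-22:cu+22]=1
    m=b&(X[...,2]>.008)&(X[...,2]<.018); P=X[m][:,:2]*1000
    print(nm,m.sum(),cv2.minEnclosingCircle(P.astype(np.float32)), P.mean(0))
    from scipy.optimize import least_squares
    s=least_squares(lambda q:np.hypot(P[:,0]-q[0],P[:,1]-q[1])-q[2],[*P.mean(0),30],loss='soft_l1'); print(s.x, X[m][:,2].mean())
E
```

```text
plate [[ 0.6294  0.059   0.016 ]
 [ 0.5355  0.0899  0.016 ]
 [ 0.4561 -0.1432  0.016 ]]
knob [[ 0.5179 -0.1137  0.107 ]] mark [[ 0.5209 -0.0891  0.063 ]]
jaw fixedge [[ 0.5787 -0.0432  0.032 ]
 [ 0.5115 -0.0203  0.032 ]] anv [[0.6049 0.031  0.032 ]
 [0.539  0.0542 0.032 ]]
bed 2183 [ 0.5512 -0.0047  0.0158] ((542.5451049804688, -42.83033752441406), (249.18930053710938, 101.46098327636719), 70.7362289428711)
jaws 640 [ 5.536e-01 -4.000e-04  3.140e-02] ((542.8458251953125, -40.35376739501953), (223.3770294189453, 85.69078063964844), 69.98500061035156)
house 560 [ 0.5149 -0.1078  0.0485] ((518.517578125, -113.49024963378906), (84.44142150878906, 88.54254150390625), 70.5866470336914)
knob 130 [ 0.5183 -0.1133  0.1065] ((518.8209838867188, -113.1819839477539), (26.630809783935547, 27.388612747192383), 74.06610870361328)
B 215 ((570.4439086914062, 250.73423767089844), 34.42827606201172) [570.36902745 250.63211418]
[569.88137281 250.71335316  31.21243384] 0.01169105550409844
```

```bash
python3 - <<'E'
from h import *
for n,uvs in (('side',[(405,55),(400,20),(470,40),(500,200),(305,100),(470,150)]),('top',[(30,30),(450,90),(380,300),(420,370)])):
    X=cloud(n,np.load(f'pics/{n}0.npy'))
    for uv in uvs: print(n,uv,X[uv[1],uv[0]].round(3))
E
python3 -m pendant '[[1,[5,0,0],0]]'; python3 -c "
from h import *
print(env.get_obs()['qpos'])"
```

```text
side (405, 55) [ 0.35  -0.488  0.336]
side (400, 20) [ 0.388 -0.539  0.441]
side (470, 40) [ 0.148 -0.595  0.394]
side (500, 200) [0.041 0.055 0.138]
side (305, 100) [ 0.679 -0.448  0.139]
side (470, 150) [ 0.027 -0.87  -0.108]
top (30, 30) [0.531 0.31  0.885]
top (450, 90) [ 0.678 -0.382  0.135]
top (380, 300) [ 0.301 -0.055  0.048]
top (420, 370) [ 0.12  -0.095  0.003]
time: 0.28
position: [0.1936, -0.6224, 0.231]
tool_rot: [[0.975, 0.223, -0.004], [0.223, -0.975, -0.001], [-0.004, -0.0, -1.0]]
ft_force: [1.5, -0.4, 0.1]
opening: 0.996
[68.63405376 36.19608618  2.53769674 86.62744199 -1.4842616  57.24711009
 -5.62498314]
```

View pics/wrist0.png

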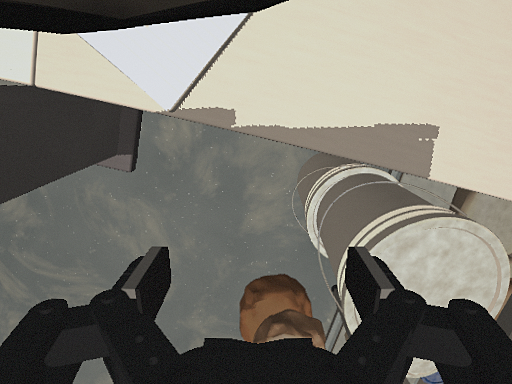

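```bash
python3 - <<'E'
from h import *
p,d=cams.grab_frame('side'); X=cloud('side',d)
cv2.imwrite('pics/s1.png',cv2.resize(p[0:130,330:512],None,fx=4.3,fy=4.3,interpolation=cv2.INTER_CUBIC))
for r in range(2,80,8): print([ (c,*X[r,c].round(2)) for c in range(368,450,12) if d[r,c]>0 and X[r,c,1]>-.8])
E
```

```text
[(380, np.float64(0.47), np.float64(-0.56), np.float64(0.49)), (392, np.float64(0.42), np.float64(-0.53), np.float64(0.5)), (404, np.float64(0.37), np.float64(-0.42), np.float64(0.51)), (416, np.float64(0.34), np.float64(-0.47), np.float64(0.51)), (428, np.float64(0.31), np.float64(-0.52), np.float64(0.51))]
[(380, np.float64(0.46), np.float64(-0.55), np.float64(0.47)), (392, np.float64(0.42), np.float64(-0.55), np.float64(0.47)), (404, np.float64(0.38), np.float64(-0.54), np.float64(0.48)), (416, np.float64(0.34), np.float64(-0.58), np.float64(0.47))]
[(380, np.float64(0.46), np.float64(-0.54), np.float64(0.44)), (392, np.float64(0.42), np.float64(-0.54), np.float64(0.45)), (404, np.float64(0.38), np.float64(-0.54), np.float64(0.45)), (416, np.float64(0.33), np.float64(-0.43), np.float64(0.46))]
[(380, np.float64(0.46), np.float64(-0.57), np.float64(0.41)), (392, np.float64(0.41), np.float64(-0.53), np.float64(0.42)), (404, np.float64(0.37), np.float64(-0.52), np.float64(0.43)), (416, np.float64(0.33), np.float64(-0.55), np.float64(0.43))]
[(380, np.float64(0.45), np.float64(-0.56),
[... 1301 characters left out ...]
np.float64(0.32)), (440, np.float64(0.24), np.float64(-0.55), np.float64(0.33))]
[(368, np.float64(0.46), np.float64(-0.45), np.float64(0.29)), (380, np.float64(0.44), np.float64(-0.58), np.float64(0.27)), (392, np.float64(0.4), np.float64(-0.62), np.float64(0.27)), (404, np.float64(0.35), np.float64(-0.59), np.float64(0.28)), (416, np.float64(0.31), np.float64(-0.64), np.float64(0.27)), (428, np.float64(0.27), np.float64(-0.62), np.float64(0.28))]
[(368, np.float64(0.47), np.float64(-0.55), np.float64(0.24)), (380, np.float64(0.44), np.float64(-0.6), np.float64(0.23)), (392, np.float64(0.39), np.float64(-0.62), np.float64(0.23)), (404, np.float64(0.35), np.float64(-0.65), np.float64(0.24))]
```

View pics/s1.png

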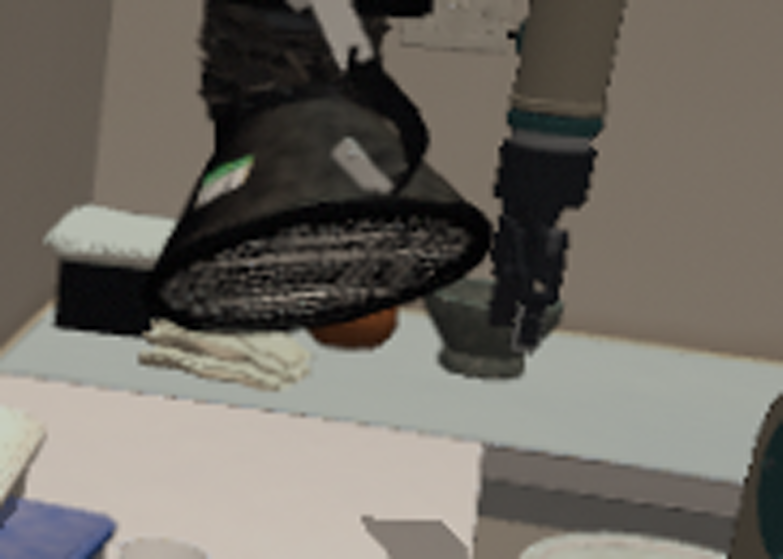

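The side crop shows an extraction hood beside the arm, rim roughly at (320,265) in the crop, x .24–.47, y −.65…−.41, z from about .25. The arm has to retract first and swing round inside it. I'll work out the shifts.

```bash
cat >> h.py <<'E'
def shifts(pts,o=None):
    o=o or env.get_obs(); R=np.array(o['tool_rot']);p=np.array(o['position'])
    print('t',round(o['time'],2),'p',p.round(4),'yaw y',round(np.degrees(np.arctan2(R[1,1],R[0,1])),2),'F',np.round(o['ft_force'],1),'M',np.round(o['wrist_torque'],3),'op',round(o['opening'],3),'q',np.round(o['qpos'],1))
    for q in pts: print(q,'-> cm',(100*R.T@(np.array(q)-p)).round(2))
E
python3 - <<'E'
from h import *
shifts([(.16,-.54,.24),(.13,-.41,.25),(.18,-.375,.25),(.235,-.345,.25),(.29,-.3,.25),(.335,-.25,.25),(.37,-.2,.25),(.40,-.14,.25)])
E
```

```text
t 0.33 p [ 0.2079 -0.6182  0.2309] yaw y -76.33 F [8.8 2.5 0.2] M [ 0.176 -0.566  0.018] op 1.003 q [68.1 36.2  1.9 86.6 -1.8 57.2 -5.8]
(0.16, -0.54, 0.24) -> cm [-2.8  -8.73 -0.92]
(0.13, -0.41, 0.25) -> cm [ -2.64 -22.07  -1.91]
(0.18, -0.375, 0.25) -> cm [  3.05 -24.29  -1.87]
(0.235, -0.345, 0.25) -> cm [  9.1  -25.91  -1.83]
(0.29, -0.3, 0.25) -> cm [ 15.51 -28.98  -1.78]
(0.335, -0.25, 0.25) -> cm [ 21.06 -32.78  -1.74]
(0.37, -0.2, 0.25) -> cm [ 25.64 -36.81  -1.71]
(0.4, -0.14, 0.25) -> cm [ 29.97 -41.93  -1.68]
```

```bash
python3 -m pendant '[[1,[-5,0,0],0],[1,[-5,-5,0],0],[1,[-4,-11,-0.5],0],[1,[-3,-17,-1],0],[1,[-2.6,-22,-2],0]]'; python3 - <<'E'
from h import *
shifts([(.13,-.41,.25),(.18,-.375,.25),(.235,-.345,.25),(.29,-.3,.25),(.335,-.25,.25),(.37,-.2,.25),(.40,-.14,.25),(.43,-.08,.25),(.45,-.02,.25),(.47,.04,.25)])
E
```

```text
time: 0.95
position: [0.1229, -0.4098, 0.2511]
tool_rot: [[0.972, 0.233, -0.0], [0.233, -0.972, 0.002], [0.0, -0.002, -1.0]]
ft_force: [0.8, -0.3, 0.7]
opening: 0.999
t 0.95 p [ 0.1229 -0.4098  0.2511] yaw y -76.53 F [ 0.8 -0.3  0.7] M [-0.056 -0.071 -0.071] op 0.999 q [ 68.1  16.5   1.8 118.8  -0.8  44.8  -6.1]
(0.13, -0.41, 0.25) -> cm [0.68 0.19 0.11]
(0.18, -0.375, 0.25) -> cm [ 6.36 -2.05  0.11]
(0.235, -0.345, 0.25) -> cm [12.41 -3.69  0.12]
(0.29, -0.3, 0.25) -> cm [18.81 -6.78  0.12]
(0.335, -0.25, 0.25) -> cm [ 24.35 -10.6    0.13]
(0.37, -0.2, 0.25) -> cm [ 28.92 -14.64   0.14]
(0.4, -0.14, 0.25) -> cm [ 33.23 -19.78   0.15]
(0.43, -0.08, 0.25) -> cm [ 37.55 -24.92   0.16]
(0.45, -0.02, 0.25) -> cm [ 40.89 -30.28   0.17]
(0.47, 0.04, 0.25) -> cm [ 44.23 -35.65   0.18]
```

```bash
python3 -m pendant '[[1,[6,-2,0],0],[1,[12,-3.7,0],0],[1,[18,-6.5,0],0],[1,[24,-10.5,0],-5],[1,[29,-14.6,0],-14],[1,[33.2,-19.8,0],-24],[1,[37.5,-25,0],-34],[1,[41,-30.3,0],-43],[1,[44.2,-35.6,0],-52],[1,[44.2,-35.6,0],-58]]'; python3 - <<'E'
from h import *
shifts([(.51,.15,.2),(.5421,.2605,.2)])
E
```

```text
time: 2.2
position: [0.4712, 0.0402, 0.2515]
tool_rot: [[0.31, 0.951, 0.001], [0.951, -0.31, 0.002], [0.002, 0.0, -1.0]]
ft_force: [0.3, -1.6, 1.7]
opening: 1.0
t 2.2 p [0.4712 0.0402 0.2515] yaw y -18.04 F [ 0.3 -1.6  1.7] M [-0.038 -0.025 -0.063] op 1.0 q [  9.4  21.4 -23.9 112.4  11.2  48.4 -38.5]
(0.51, 0.15, 0.2) -> cm [11.63  0.29  5.17]
(0.5421, 0.2605, 0.2) -> cm [23.13 -0.08  5.2 ]
```

```bash
python3 -m pendant '[[-0.2,[6,0.1,2],0],[-0.2,[12,0.1,4],0.5],[-0.2,[18,0,7],1],[-0.2,[23,0,10],1],[-0.2,[23,0,10],1],[-0.2,[23,0,10],1]]'; python3 - <<'E'
from h import *
P=pose('wrist'); p,d=cams.grab_frame('wrist'); cv2.imwrite('pics/w1.png',p)
X=cloud('wrist',d,P); m=(X[...,2]>.008)&(X[...,2]<.016)&(np.hypot(X[...,0]-.57,X[...,1]-.25)<.045)
Q=X[m][:,:2]*1000; print(m.sum(),cv2.minEnclosingCircle(Q.astype(np.float32)))
from scipy.optimize import least_squares
print(least_squares(lambda q:np.hypot(Q[:,0]-q[0],Q[:,1]-q[1])-q[2],[570,250,30],loss='soft_l1').x)
pt,dt=cams.grab_frame('top'); cv2.imwrite('pics/t1.png',pt)
shifts([(.5421,.2605,.004)])
print(proj('wrist',[(.5699,.2507,.012)],P))
E
```

```text
time: 2.95
position: [0.5436, 0.2526, 0.1508]
tool_rot: [[0.336, 0.942, -0.001], [0.942, -0.336, -0.002], [-0.002, -0.001, -1.0]]
ft_force: [-0.2, -0.5, -0.3]
opening: 0.404
1339 ((571.9635620117188, 252.24716186523438), 34.0597038269043)
[571.86139913 252.7082962   30.93550306]
t 3.05 p [0.5444 0.2517 0.1519] yaw y -19.74 F [ 0.6 -0.9  0.3] M [-0.054  0.035  0.048] op 0.399 q [-15.1  38.4 -19.9  99.4  17.5  45.3 -63.2]
(0.5421, 0.2605, 0.004) -> cm [ 0.76 -0.53 14.79]
[[284.50155023 174.36436395]]
```

View pics/w1.png

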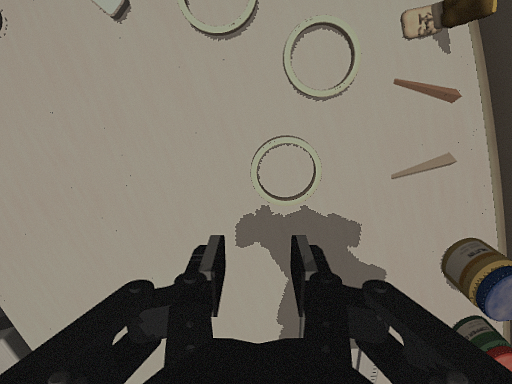

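```bash
python3 -m pendant '[[-0.2,[0.9,-0.4,5],0],[-0.2,[0.9,-0.4,9],0],[-0.2,[0.9,-0.4,9],0]]'; python3 - <<'E'
from h import *
shifts([(.5434,.2617,.004)])
E
```

```text
time: 3.42
position: [0.5418, 0.2608, 0.0598]
tool_rot: [[0.337, 0.941, -0.004], [0.941, -0.337, -0.004], [-0.005, -0.003, -1.0]]
ft_force: [-0.3, 0.4, 0.8]
opening: 0.403
t 3.42 p [0.5418 0.2608 0.0598] yaw y -19.71 F [-0.3  0.4  0.8] M [-0.055 -0.076 -0.016] op 0.403 q [-18.1  45.9 -16.7 101.9  20.9  35.6 -66.9]
(0.5434, 0.2617, 0.004) -> cm [0.17 0.14 5.58]
```

```bash
python3 -m pendant '[[-0.2,[0.15,0.1,2.5],0],[-0.2,[0.15,0.1,2.5],0]]'; python3 - <<'E'
from h import *
P=pose('wrist'); p,d=cams.grab_frame('wrist'); cv2.imwrite('pics/w2.png',p)
shifts([(.5434,.2617,.004)])
E
```

```text
time: 3.68
position: [0.5451, 0.2637, 0.0373]
tool_rot: [[0.337, 0.942, 0.0], [0.942, -0.337, -0.001], [-0.001, 0.0, -1.0]]
ft_force: [0.2, 0.1, 1.0]
opening: 0.402
t 3.73 p [0.5455 0.2643 0.0381] yaw y -19.67 F [ 0.7 -0.2  0.7] M [0.023 0.005 0.052] op 0.402 q [-18.8  47.9 -15.8 101.8  21.8  33.2 -67.7]
(0.5434, 0.2617, 0.004) -> cm [-0.31 -0.12  3.4 ]
```

View pics/w2.png

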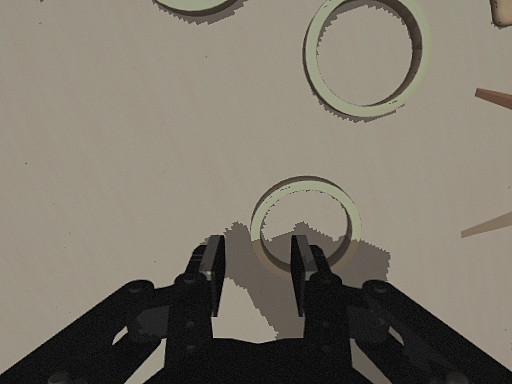

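```bash
python3 - <<'E'
from h import *
P=pose('wrist');o=env.get_obs();p=o['position']
print(proj('wrist',[(p[0],p[1],.006),(p[0],p[1],.012)],P))
p2,d=cams.grab_frame('wrist');X=cloud('wrist',d,P); m=(X[...,2]>.007)&(X[...,2]<.017)&(np.hypot(X[...,0]-.57,X[...,1]-.25)<.045)
Q=X[m][:,:2]*1000; print(m.sum(),cv2.minEnclosingCircle(Q.astype(np.float32)))
shifts([])
E
```

```text
[[257.80241047 227.06089427]
 [257.83003962 231.0763177 ]]
2899 ((571.8389892578125, 252.32667541503906), 34.18572235107422)
t 3.77 p [0.5457 0.2647 0.0383] yaw y -19.66 F [-0.5  0.6  0.5] M [-0.009 -0.038  0.002] op 0.395 q [-18.8  47.9 -15.8 101.8  21.8  33.1 -67.7]
```

```bash
python3 -m pendant '[[-0.2,[-0.25,-0.05,2],0],[-0.2,[-0.25,-0.05,3.4],0],[-0.2,[-0.25,-0.05,3.4],0],[-1,[-0.25,-0.05,3.4],0],[-1,[-0.25,-0.05,3.4],0],[-1,[-0.25,-0.05,3.4],0],[-1,[-0.25,-0.05,3.4],0]]'; python3 - <<'E'
from h import *
shifts([])
E
```

```text
time: 4.65
position: [0.5438, 0.2631, 0.0032]
tool_rot: [[0.335, 0.942, 0.001], [0.942, -0.335, 0.001], [0.001, 0.001, -1.0]]
ft_force: [0.4, -0.5, 6.2]
opening: 0.071
t 4.65 p [0.5438 0.2631 0.0032] yaw y -19.6 F [ 0.4 -0.5  6.2] M [-0.031  0.117  0.023] op 0.071 q [-19.7  50.9 -14.3 102.5  23.   29.4 -68.7]
```

```bash
python3 -m pendant '[[-1,[0,0,-2],0],[-1,[0,0,-6],0],[-1,[0,0,-9],0],[-1,[0,0,-9],0]]'; python3 - <<'E'
from h import *
p,d=cams.grab_frame('wrist'); cv2.imwrite('pics/w3.png',p)
s,_=cams.grab_frame('side'); cv2.imwrite('pics/s3.png',cv2.resize(s[150:300,180:330],None,fx=4,fy=4))
S=np.array([.5598,.0067]); x=np.array([.9436,-.331])
q=S-.0295*x; print(q)
shifts([(*q,.10)])
E
```

```text
time: 5.15
position: [0.5451, 0.2636, 0.0957]
tool_rot: [[0.336, 0.942, 0.005], [0.942, -0.336, 0.003], [0.004, 0.004, -1.0]]
ft_force: [-0.4, 0.5, -1.3]
opening: 0.069
[0.5319638 0.0164645]
t 5.25 p [0.5432 0.2623 0.0928] yaw y -19.62 F [ 0.1  0.6 -0.9] M [0.023 0.003 0.024] op 0.076 q [-17.2  43.2 -18.1 101.   19.9  38.9 -66. ]
(np.float64(0.5319638), np.float64(0.0164645), 0.1) -> cm [-23.54   7.19  -0.72]
```

View pics/w3.png

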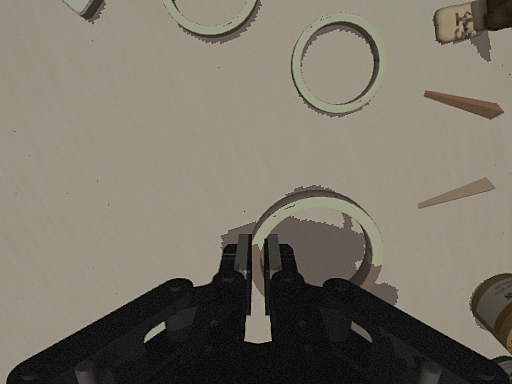

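View pics/s3.png

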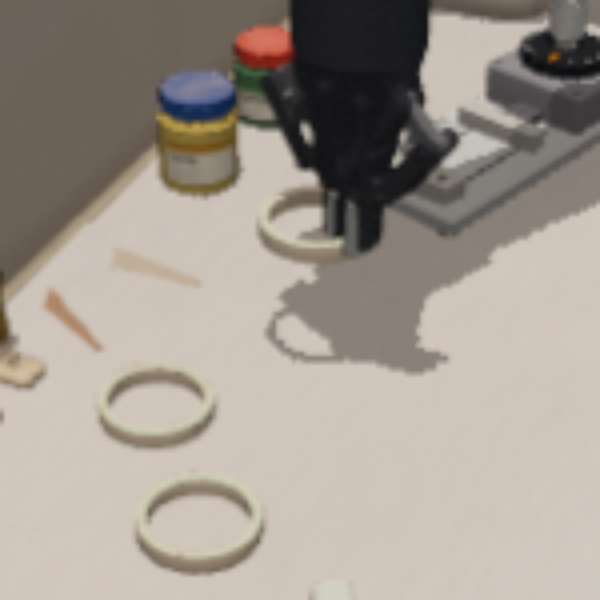

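The wrist view shows the ring held level by its left wall at about (262,255), with its hole spanning up to about (380,240). The side view confirms it's clear of the bench. Next I'll find the ring's position in the hand and the shift to the seat.

```bash
cat >> h.py <<'E'
from scipy.optimize import least_squares
def ringfit(X,c,zlo,zhi,rad=.045):
    m=(X[...,2]>zlo)&(X[...,2]<zhi)&(np.hypot(X[...,0]-c[0],X[...,1]-c[1])<rad)&(np.hypot(X[...,0]-c[0],X[...,1]-c[1])>.02)
    Q=X[m]; s=least_squares(lambda q:np.hypot(Q[:,0]-q[0],Q[:,1]-q[1])-q[2],[*c,.0295],loss='soft_l1',f_scale=.002).x
    return m.sum(),s.round(4),np.median(Q[:,2]).round(4)
E
python3 - <<'E'
from h import *
P=pose('wrist');o=env.get_obs(); p,d=cams.grab_frame('wrist'); X=cloud('wrist',d,P)
R=o['tool_rot'];p=o['position']; c=(p+R[:,1]*.0295)[:2]
v=np.mgrid[0:384,0:512]; X[(v[1]<285)&(v[0]>225)]=np.nan; X[v[0]>300]=np.nan
print(c, ringfit(X,c,p[2]+.003,p[2]+.022)); shifts([])
E
```

```text
[0.57103006 0.25241325] (np.int64(2717), array([0.5701, 0.2535, 0.0308]), np.float64(0.1013))
t 5.3 p [0.5428 0.2621 0.092 ] yaw y -19.61 F [ 0.5  0.2 -1.3] M [-0.02  -0.006 -0.013] op 0.072 q [-17.3  43.3 -18.1 101.   19.9  38.9 -66. ]
```

```bash
python3 -m pendant '[[-1,[-6,1.8,0],0],[-1,[-12,3.6,0],0],[-1,[-18,5.4,0],0],[-1,[-23.5,7.2,0],0],[-1,[-23.5,7.2,0],0],[-1,[-23.5,7.2,0],0]]'; python3 - <<'E'
from h import *
P=pose('wrist'); p,d=cams.grab_frame('wrist'); cv2.imwrite('pics/w4.png',p);np.save('pics/w4.npy',d)
t,dt=cams.grab_frame('top'); cv2.imwrite('pics/t4.png',cv2.resize(t[150:260,250:410],None,fx=5,fy=5))
shifts([(*(.5319638,.0164645),.05)])
E
```

```text
time: 6.05
position: [0.5318, 0.0174, 0.0916]
tool_rot: [[0.336, 0.942, -0.001], [0.942, -0.336, 0.001], [0.0, -0.002, -1.0]]
ft_force: [0.0, 0.7, -0.3]
opening: 0.069
t 6.15 p [0.532  0.019  0.0919] yaw y -19.46 F [ 0.7  0.9 -0.4] M [ 0.069  0.054 -0.009] op 0.067 q [  7.9  39.4 -19.7 112.3  23.4  32.3 -47.1]
(0.5319638, 0.0164645, 0.05) -> cm [-0.25  0.08  4.19]
```

View pics/w4.png

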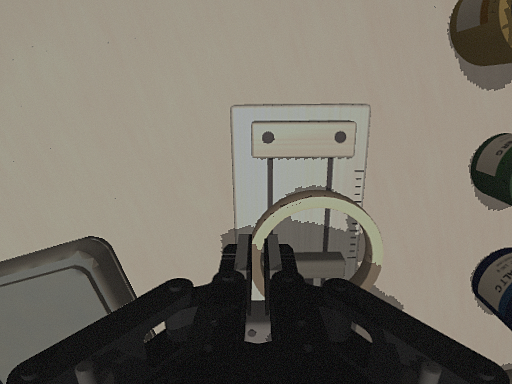

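View pics/t4.png

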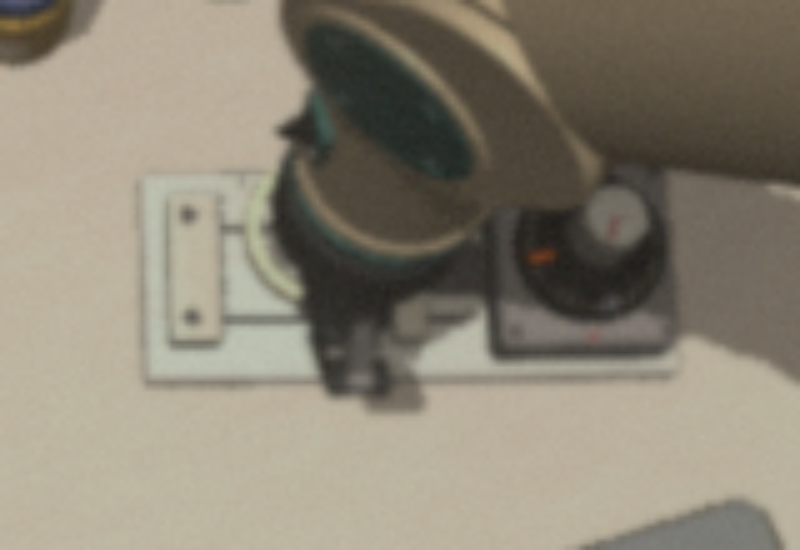

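```bash
python3 - <<'E'
from h import *
d=np.load('pics/w4.npy'); P=pose('wrist'); X=cloud('wrist',d,P)
g=np.radians(70.7);u=np.array([np.cos(g),np.sin(g)]);x=np.array([u[1],-u[0]])
m=(X[...,2]>.026)&(X[...,2]<.038)&(np.arange(384)[:,None]<175)
r=cv2.minAreaRect((X[m][:,:2]*1000).astype(np.float32));print(m.sum(),r,X[m][:,2].mean())
print(onplane('wrist',[(252,158),(355,158),(303,140)],.032,P).round(4))
Q=X[m][:,:2]; print('along u min/max',np.percentile(Q@u,[1,99]),'x',np.percentile(Q@x,[1,99]))
print('seat est u,x', np.array([.5598,.0067])@u,np.array([.5598,.0067])@x,'tcp',P and env.get_obs()['position'][:2]@u)
R=env.get_obs()['tool_rot'];p=env.get_obs()['position']; c=(p+R[:,1]*.0295)[:2]
v=np.mgrid[0:384,0:512]; X[(v[1]<285)&(v[0]>225)]=np.nan; X[v[0]>300]=np.nan
n,s,z=ringfit(X,c,p[2]+.003,p[2]+.022); print(n,s,z,'ring u,x',s[:2]@u,s[:2]@x,'expected by tcp',c@u,c@x)
# sliding jaw top
m=(X[...,2]>.027)&(X[...,2]<.037)&(v[0]>235); Q=X[m][:,:2]; print('jaw',m.sum(),np.percentile(Q@u,[2,50,98]))
E
```

```text
4994 ((647.8306884765625, 71.79457092285156), (112.6406021118164, 187.6986846923828), 66.4513931274414) 0.03199537947931303
[[0.5411 0.0564 0.032 ]
 [0.6069 0.0332 0.032 ]
 [0.577  0.0565 0.032 ]]
along u min/max [0.22358367 0.3308917 ] x [0.49219422 0.67330634]
seat est u,x 0.19134542341646987 0.5261253262651132 tcp 0.19381065854817603
2699 [0.5589 0.0103 0.0308] 0.1004 ring u,x 0.1944456438887276 0.5240860535949208 expected by tcp 0.1937301385713543 0.5253394294336691
jaw 1368 [0.11489411 0.14489432 0.15443774]
```

```bash
python3 -m pendant '[[-1,[-0.1,0.15,3],0],[-1,[-0.1,0.15,4.9],0],[-1,[-0.1,0.15,4.9],0],[-1,[-0.1,0.15,4.9],0]]'; python3 - <<'E'
from h import *
P=pose('wrist'); p,d=cams.grab_frame('wrist'); np.save('pics/w5.npy',d)
cv2.imwrite('pics/w5.png',cv2.resize(p[100:340,180:440],None,fx=2.4,fy=2.4,interpolation=cv2.INTER_CUBIC))
X=cloud('wrist',d,P)
for c in (300,320,340): print(c,[(r,X[r,c].round(3).tolist()) for r in range(110,300,10)])
shifts([])
E
```

```text
time: 6.65
position: [0.5337, 0.017, 0.0438]
tool_rot: [[0.334, 0.943, 0.001], [0.943, -0.334, 0.001], [0.001, 0.0, -1.0]]
ft_force: [0.2, -0.1, -0.2]
opening: 0.072
300 [(110, [0.579, 0.076, 0.016]), (120, [0.577, 0.071, 0.016]), (130, [0.574, 0.068, 0.031]), (140, [0.573, 0.063, 0.033]), (150, [0.571, 0.058, 0.031]), (160, [0.57, 0.053, 0.032]), (170, [0.568, 0.048, 0.032]), (180, [0.567, 0.038, 0.015]), (190, [0.565, 0.033, 0.016]), (200, [0.563, 0.04, 0.052]), (210, [0.561, 0.035, 0.053]), (220, [0.56, 0.014, 0.015]), (230, [0.558, 0.009, 0.017]), (240, [0.556, 0.002, 0.017]), (250, [0.554, -0.005, 0.016]), (260, [0.552, -0.012, 0.015]), (270, [0.55, -0.019, 0.016]), (280, [0.553, 0.025, 0.09]), (290, [0.552, 0.025, 0.096])]
320 [(110, [0.589, 0.072, 0.015]), (120, [0.588, 0.067, 0.014]), (130, [0.584, 0.065, 0.032]), (140, [0.582, 0.06, 0.031]), (150, [0.581, 0.055, 0.032]), (160, [0.579, 0.05, 0.031]), (170, [0.578, 0.045, 0.032]), (180, [0.578, 0.035, 0.016]), (190, [0.574, 0.038, 0.042]), (200, [0.571, 0.037, 0.052]), (210, [0.573, 0.017, 0.016]), (220, [0.571, 0.01, 0.016]),
[... 225 characters left out ...]
0.6, 0.069, 0.016]), (120, [0.598, 0.064, 0.016]), (130, [0.594, 0.061, 0.031]), (140, [0.592, 0.056, 0.032]), (150, [0.591, 0.051, 0.031]), (160, [0.589, 0.046, 0.031]), (170, [0.588, 0.041, 0.03]), (180, [0.589, 0.031, 0.016]), (190, [0.588, 0.025, 0.016]), (200, [0.58, 0.034, 0.053]), (210, [0.579, 0.029, 0.054]), (220, [0.583, 0.006, 0.016]), (230, [0.581, 0.0, 0.016]), (240, [0.579, -0.006, 0.017]), (250, [0.578, -0.014, 0.015]), (260, [0.576, -0.02, 0.017]), (270, [0.574, -0.028, 0.016]), (280, [0.566, 0.02, 0.092]), (290, [0.565, 0.02, 0.096])]
t 6.7 p [0.5339 0.0166 0.044 ] yaw y -19.53 F [ 0.1  1.3 -0.4] M [-0.071  0.005 -0.008] op 0.069 q [  6.   43.9 -16.4 113.3  26.2  26.3 -49.3]
```

View pics/w5.png

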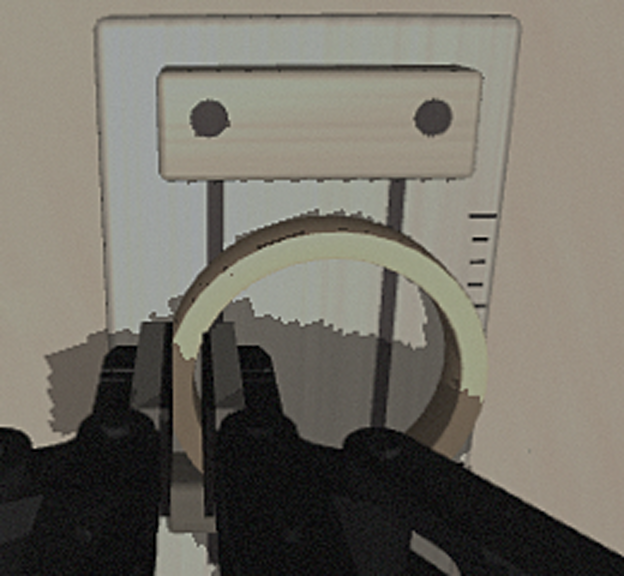

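```bash
python3 - <<'E'
from h import *
P=pose('wrist');g=np.radians(70.6);u=np.array([np.cos(g),np.sin(g)]);x=np.array([u[1],-u[0]])
f=lambda a,b:(180+a/2.4-.3,100+b/2.4-.3)
for n,uv,z in (('anvilL',(160,178),.032),('anvilR',(474,177),.032),('ringfront',(330,232),.0528),('ringfrontinner',(330,259),.0528),('ringright',(487,370),.0528)):
    w=onplane('wrist',[f(*uv)],z,P)[0]; print(n,w.round(4),'u',(w[:2]@u).round(4),'x',(w[:2]@x).round(4))
d=np.load('pics/w5.npy');X=cloud('wrist',d,P)
U=X[...,:2]@u
z=X[...,2]
m=(abs(z-.032)<.004)&(U>.2)&(U<.26)&(np.arange(512)>255)&(np.arange(512)<355); print('anvil min u',np.percentile(U[m],[.5,2,5]))
m=(abs(z-.0525)<.003)&(U>.2)&(np.arange(512)>300)&(np.arange(512)<340); print('ring max u',np.percentile(U[m],[95,98,99.5]))
m=(abs(z-.0525)<.003)&(np.arange(384)[:,None]<290); print('ring max x',np.percentile((X[...,:2]@x)[m],[95,98,99.5]))
m=(abs(z-.032)<.003)&(np.arange(384)[:,None]>250); print('jaw max u',m.sum(),np.percentile(U[m],[90,95,98]))
p=env.get_obs()['position']; print('tcp u,x',p[:2]@u,p[:2]@x)
E
```

```text
anvilL [0.5413 0.0553 0.032 ] u 0.232 x 0.4922
anvilR [0.6065 0.0324 0.032 ] u 0.232 x 0.5612
ringfront [0.5709 0.0388 0.0528] u 0.2262 x 0.5256
ringfrontinner [0.5694 0.0335 0.0528] u 0.2207 x 0.5259
ringright [ 0.5936 -0.0014  0.0528] u 0.1958 x 0.5604
anvil min u [0.23144151 0.23207695 0.23286418]
ring max u [0.22619815 0.22641785 0.22655617]
ring max x [0.5579533  0.55919726 0.56021217]
jaw max u 1368 [0.16005557 0.16103116 0.16166278]
tcp u,x 0.1930409758109711 0.49810724174279397
```

```bash
python3 -m pendant '[[-1,[0.05,0,1.2],0],[-1,[0.05,0,2.2],0],[-1,[0.05,0,2.4],0],[-1,[0.05,0,2.4],0]]'; python3 - <<'E'
from h import *
shifts([])
E
```

```text
time: 7.2
position: [0.533, 0.016, 0.0192]
tool_rot: [[0.336, 0.942, -0.001], [0.942, -0.336, -0.0], [-0.001, -0.001, -1.0]]
ft_force: [-1.6, 0.1, 2.4]
opening: 0.07
t 7.2 p [0.533  0.016  0.0192] yaw y -19.61 F [-1.6  0.1  2.4] M [-0.006  0.296 -0.033] op 0.07 q [  4.8  46.3 -14.6 113.7  27.4  23.4 -50.4]
```

Contact at the expected height, so I'll release gently and look.

```bash
python3 -m pendant '[[-0.6,[0,0,0],0],[-0.5,[0,0,0],0],[-0.5,[0,0,-0.1],0],[-0.5,[0,0,-0.2],0]]'; python3 - <<'E'
from h import *
P=pose('wrist'); p,d=cams.grab_frame('wrist'); X=cloud('wrist',d,P)
cv2.imwrite('pics/w6.png',cv2.resize(p[100:340,180:440],None,fx=2.4,fy=2.4,interpolation=cv2.INTER_CUBIC))
shifts([])
E
```

```text
time: 7.7
position: [0.5335, 0.0161, 0.0214]
tool_rot: [[0.336, 0.942, 0.0], [0.942, -0.336, 0.0], [0.0, 0.0, -1.0]]
ft_force: [-0.3, -0.2, -0.3]
opening: 0.25
t 7.75 p [0.5337 0.0161 0.0215] yaw y -19.61 F [-0.2 -0.   0.3] M [-0.02   0.016  0.036] op 0.251 q [  4.9  46.  -14.8 113.6  27.3  23.7 -50.4]
```

View pics/w6.png

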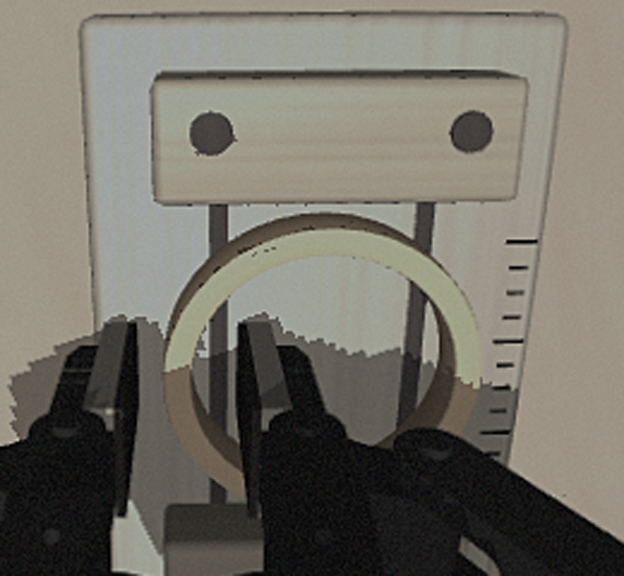

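The ring is flat on the bed between the jaws, front edge about (325,215) in the crop, clear of the fixed jaw at row 203. I'll lift straight up.

```bash
python3 -m pendant '[[-0.5,[0,0,-3],0],[-0.5,[0,0,-8],0],[1,[0,0,-14],0],[1,[0,0,-18],0],[1,[-5,0,-18],0],[1,[-10,0,-18],0],[1,[-10,0,-18],0],[1,[-10,0,-18],0]]'; python3 - <<'E'
from h import *
P=pose('wrist'); p,d=cams.grab_frame('wrist'); cv2.imwrite('pics/w7.png',p); np.save('pics/w7.npy',d)
X=cloud('wrist',d,P)
g=np.radians(70.6);u=np.array([np.cos(g),np.sin(g)]);x=np.array([u[1],-u[0]])
print(ringfit(X,(.559,.006),.024,.031))
m=(X[...,2]>.1)&(X[...,2]<.113)&(np.hypot(X[...,0]-.518,X[...,1]+.1135)<.03)
print('knob',m.sum(),cv2.minEnclosingCircle((X[m][:,:2]*1000).astype(np.float32)),X[m][:,:3].mean(0))
shifts([(.518,-.1135,.2),(.518,-.1135,.075)])
E
```

```text
time: 8.75
position: [0.5002, -0.0776, 0.2015]
tool_rot: [[0.336, 0.942, 0.001], [0.942, -0.336, 0.001], [0.001, 0.0, -1.0]]
ft_force: [-0.5, 0.1, 0.0]
opening: 0.999
(np.int64(1515), array([0.5602, 0.0059, 0.0315]), np.float64(0.0277))
knob 865 ((519.7562866210938, -112.46383666992188), 14.736660957336426) [ 0.51985498 -0.11102455  0.10630367]
t 8.8 p [ 0.5004 -0.0768  0.2015] yaw y -19.53 F [-0.1  1.4  0. ] M [ 0.006  0.023 -0.02 ] op 1.0 q [ 23.8  28.4 -26.2 111.   17.4  44.3 -31.8]
(0.518, -0.1135, 0.2) -> cm [-2.87  2.88  0.15]
(0.518, -0.1135, 0.075) -> cm [-2.88  2.88 12.65]
```

View pics/w7.png

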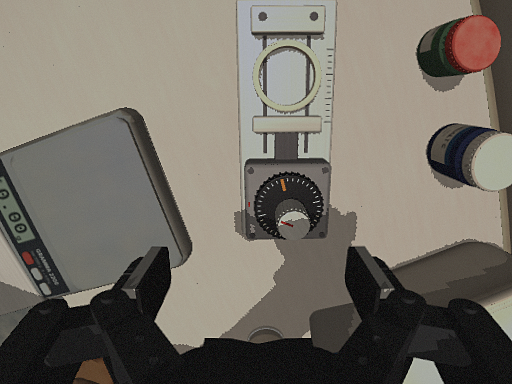

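```bash
python3 -m pendant '[[1,[-3.1,2.9,0],0],[1,[-3.1,2.9,5],0],[1,[-3.1,2.9,6.5],0],[1,[-3.1,2.9,6.5],0],[1,[-3.1,2.9,6.5],0]]'; python3 - <<'E'
from h import *
P=pose('wrist'); p,d=cams.grab_frame('wrist'); cv2.imwrite('pics/w8.png',p); np.save('pics/w8.npy',d)
X=cloud('wrist',d,P)
m=(X[...,2]>.1)&(X[...,2]<.113)&(np.hypot(X[...,0]-.518,X[...,1]+.1135)<.03)
print('knob',m.sum(),cv2.minEnclosingCircle((X[m][:,:2]*1000).astype(np.float32)),X[m][:,:3].mean(0))
m=(X[...,2]>.057)&(X[...,2]<.068)&(np.hypot(X[...,0]-.518,X[...,1]+.1135)<.05)
print('zero',m.sum(),cv2.minEnclosingCircle((X[m][:,:2]*1000).astype(np.float32)))
shifts([(.5185,-.113,.075)])
t,_=cams.grab_frame('top'); cv2.imwrite('pics/t8.png',cv2.resize(t[150:260,250:410],None,fx=5,fy=5))
E
```

```text
time: 9.43
position: [0.5179, -0.116, 0.1375]
tool_rot: [[0.334, 0.943, 0.002], [0.943, -0.334, 0.0], [0.001, 0.002, -1.0]]
ft_force: [0.7, -0.6, 0.2]
opening: 0.998
knob 1592 ((519.8705444335938, -112.41283416748047), 14.69208812713623) [ 0.52035007 -0.11108847  0.1063471 ]
zero 4132 ((519.74072265625, -112.72864532470703), 35.06190872192383)
t 9.47 p [ 0.518  -0.1163  0.1377] yaw y -19.53 F [-0.4  0.2 -0.3] M [ 0.003 -0.007 -0.004] op 0.999 q [ 24.9  35.3 -23.  110.9  21.6  37.8 -31. ]
(0.5185, -0.113, 0.075) -> cm [ 0.32 -0.08  6.27]
```

View pics/w8.png

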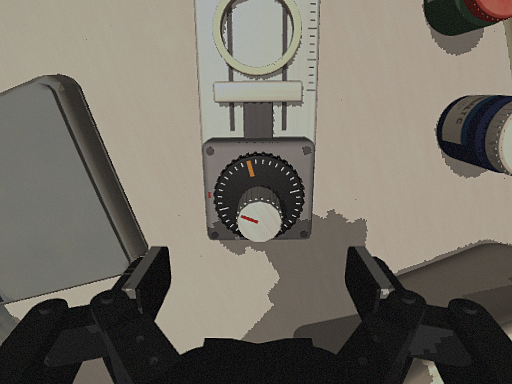

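View pics/t8.png

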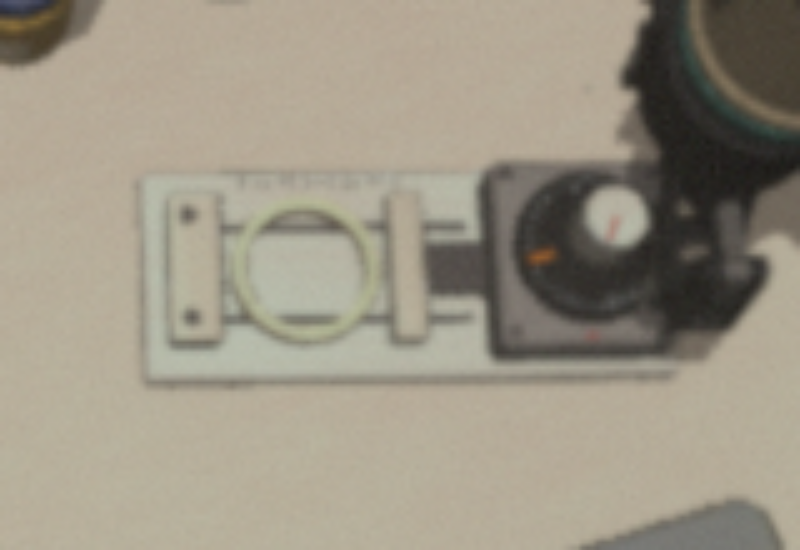

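```bash
python3 -m pendant '[[1,[0.38,0,3],0],[1,[0.38,0,6.3],0],[1,[0.38,0,6.3],0],[1,[0.38,0,6.3],0]]'; python3 - <<'E'
from h import *
shifts([(.519,-.113,.074)])
p,d=cams.grab_frame('wrist'); cv2.imwrite('pics/w9.png',p)
E
```

```text
time: 10.02
position: [0.5191, -0.1134, 0.0746]
tool_rot: [[0.335, 0.942, 0.002], [0.942, -0.335, -0.0], [0.0, 0.002, -1.0]]
ft_force: [0.4, 0.4, 0.6]
opening: 1.002
t 10.03 p [ 0.5191 -0.1134  0.0746] yaw y -19.6 F [0.4 0.4 0.6] M [-0.012 -0.038 -0.012] op 1.002 q [ 21.9  40.9 -19.1 113.1  25.4  29.9 -34.7]
(0.519, -0.113, 0.074) -> cm [ 0.03 -0.03  0.06]
```

View pics/w9.png

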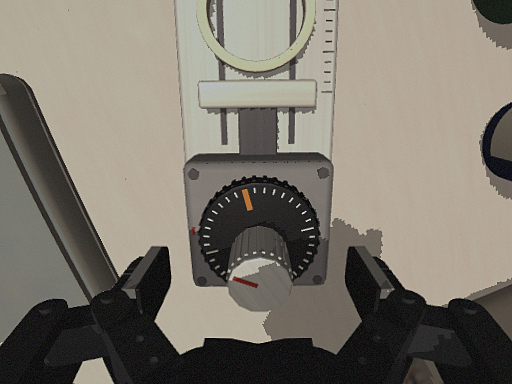

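```bash
python3 -m pendant '[[-1,[0,0,0],0],[-1,[0,0,0],0],[-1,[0,0,0],0],[-1,[0,0,0],0],[-1,[0,0,0],0],[-1,[0,0,0],0]]'; python3 - <<'E'
from h import *
P=pose('wrist'); p,d=cams.grab_frame('wrist'); cv2.imwrite('pics/w10.png',p); np.save('pics/w10.npy',d)
shifts([])
E
```

```text
time: 10.82
position: [0.5196, -0.114, 0.0741]
tool_rot: [[0.336, 0.942, 0.003], [0.942, -0.336, -0.001], [0.0, 0.003, -1.0]]
ft_force: [2.4, -2.1, 5.9]
opening: 0.307
t 10.88 p [ 0.5196 -0.114   0.0741] yaw y -19.63 F [ 2.4 -1.7  5.1] M [-0.304 -0.364 -0.048] op 0.313 q [ 21.8  41.  -19.  113.1  25.5  29.8 -34.8]
```

View pics/w10.png

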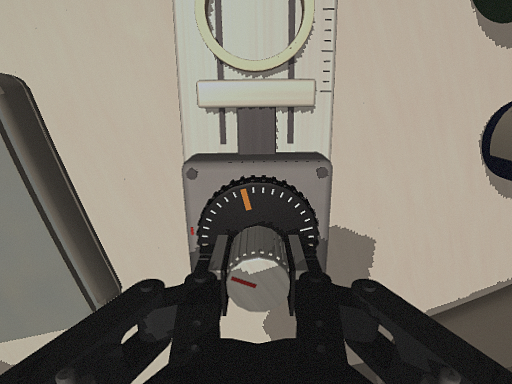

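The knob is gripped at about (258,280) with the zero-ring mark unmoved at (246,198). Start turning clockwise.

```bash
python3 -m pendant '[[-1,[0,0,0],5],[-1,[0,0,0],10],[-1,[0,0,0],15],[-1,[0,0,0],15]]'; python3 - <<'E'
from h import *
P=pose('wrist'); p,d=cams.grab_frame('wrist'); cv2.imwrite('pics/w11.png',p)
shifts([])
E
```

```text
time: 11.38
position: [0.5196, -0.1139, 0.0741]
tool_rot: [[0.569, 0.823, 0.003], [0.823, -0.569, -0.001], [0.001, 0.003, -1.0]]
ft_force: [2.2, -1.5, 5.8]
opening: 0.311
t 11.43 p [ 0.5196 -0.1139  0.0741] yaw y -34.64 F [ 1.9 -1.   5.9] M [-0.288 -0.275 -0.13 ] op 0.312 q [ 19.2  40.5 -15.  113.1  20.6  28.7 -45.1]
```

View pics/w11.png

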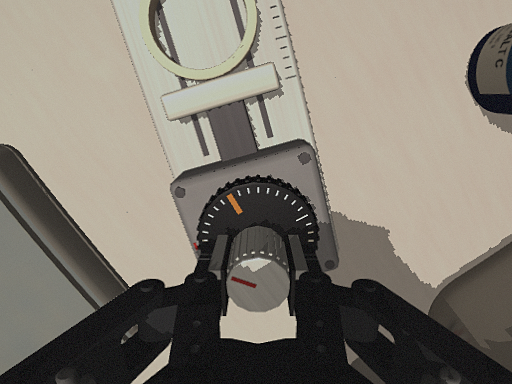

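```bash
for i in 1; do python3 -m pendant '[[-1,[0,0,0],2],[-1,[0,0,0],4]]'; python3 -c "
from h import *
shifts([])"; done;  python3 -m pendant '[[-1,[0,0,0],2],[-1,[0,0,0],4]]'; python3 -c "
from h import *
shifts([])"
```

```text
time: 11.68
position: [0.5195, -0.1139, 0.0741]
tool_rot: [[0.624, 0.781, 0.003], [0.781, -0.624, -0.001], [0.001, 0.003, -1.0]]
ft_force: [1.8, -1.8, 5.6]
opening: 0.315
t 11.68 p [ 0.5195 -0.1139  0.0741] yaw y -38.61 F [ 1.8 -1.8  5.6] M [-0.291 -0.283  0.305] op 0.315 q [ 18.6  40.4 -14.  113.2  19.2  28.5 -47.8]
time: 11.92
position: [0.5195, -0.1139, 0.0741]
tool_rot: [[0.677, 0.736, 0.003], [0.736, -0.677, -0.001], [0.001, 0.003, -1.0]]
ft_force: [2.5, -1.9, 6.3]
opening: 0.317
t 11.93 p [ 0.5195 -0.1139  0.0741] yaw y -42.61 F [ 2.5 -1.9  6.3] M [-0.286 -0.277  0.289] op 0.317 q [ 17.9  40.3 -12.9 113.2  17.9  28.2 -50.5]
```

```bash
python3 -m pendant '[[-1,[0,0,0],2],[-1,[0,0,0],3.5]]'; python3 - <<'E'
from h import *
shifts([])
P=pose('wrist'); p,d=cams.grab_frame('wrist'); cv2.imwrite('pics/w12.png',cv2.resize(p[0:200,60:320],None,fx=3,fy=3,interpolation=cv2.INTER_CUBIC))
t,_=cams.grab_frame('top'); cv2.imwrite('pics/t12.png',cv2.resize(t[175:235,265:365],None,fx=8,fy=8,interpolation=cv2.INTER_CUBIC))
E
```

```text
time: 12.18
position: [0.5195, -0.1139, 0.0741]
tool_rot: [[0.72, 0.693, 0.003], [0.693, -0.72, -0.001], [0.001, 0.003, -1.0]]
ft_force: [1.9, -1.8, 5.9]
opening: 0.312
t 12.18 p [ 0.5195 -0.1139  0.0741] yaw y -46.09 F [ 1.9 -1.8  5.9] M [-0.239 -0.241  0.311] op 0.312 q [ 17.3  40.2 -12.  113.2  16.7  28.  -52.8]
```

View pics/w12.png

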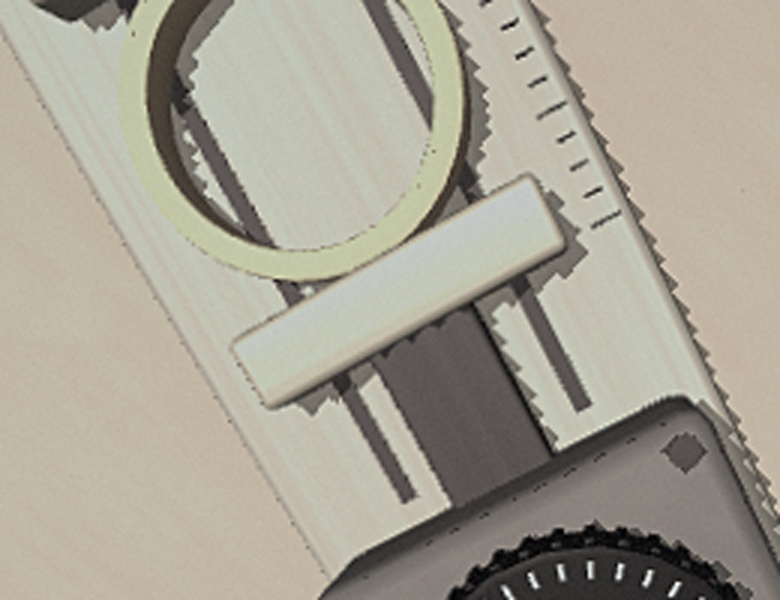

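View pics/t12.png

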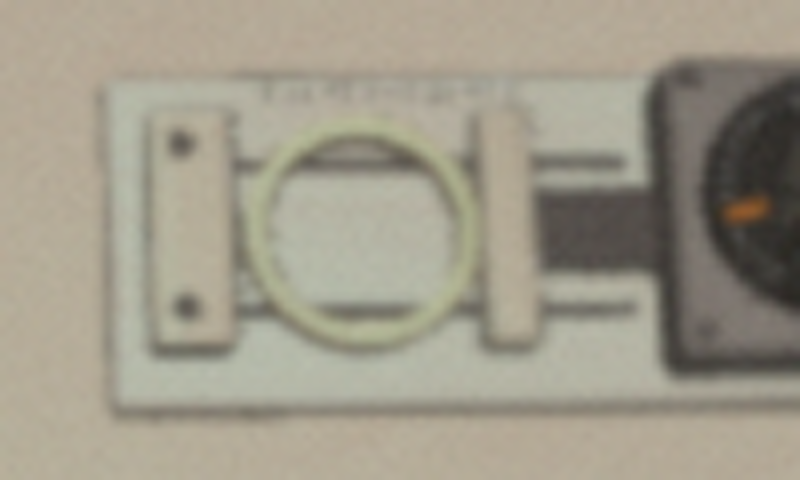

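Jaw is up to the ring, with about 2–3 mm left to the anvil. Continue in small steps, reading the torque after each one.

```bash
r(){ python3 -c "
from h import *
shifts([])"|cut -c1-150; }; 
python3 -m pendant '[[-1,[0,0,0],1],[-1,[0,0,0],2]]' >/dev/null; r
python3 -m pendant '[[-1,[0,0,0],1],[-1,[0,0,0],2]]' >/dev/null; r
```

```text
t 12.53 p [ 0.5195 -0.1139  0.0741] yaw y -48.08 F [ 2.5 -1.6  5.6] M [-0.265 -0.288  0.23 ] op 0.313 q [ 16.9  40.2 -11.5 113.2  16.   27.9 -54.2]
t 12.78 p [ 0.5195 -0.1139  0.0741] yaw y -50.08 F [ 2.5 -2.1  6.7] M [-0.285 -0.306  0.285] op 0.312 q [ 16.6  40.2 -11.  113.2  15.3  27.8 -55.5]
```

```bash
r(){ python3 -c "
from h import *
shifts([])"|cut -c1-115; }; 
python3 -m pendant '[[-1,[0,0,0],1]]' >/dev/null; r
python3 -m pendant '[[-1,[0,0,0],1]]' >/dev/null; r
```

```text
t 12.9 p [ 0.5195 -0.1139  0.0741] yaw y -51.08 F [ 2.5 -2.1  5.2] M [-0.263 -0.288  0.314] op 0.313 q [ 16.4  40.1
t 13.03 p [ 0.5195 -0.1139  0.0741] yaw y -52.08 F [ 1.2 -1.8  5.7] M [-0.268 -0.248  0.329] op 0.308 q [ 16.2  40.
```

```bash
r(){ python3 -c "
from h import *
shifts([])
t,_=cams.grab_frame('top'); cv2.imwrite('pics/t13.png',cv2.resize(t[175:235,265:365],None,fx=8,fy=8,interpolation=cv2.INTER_CUBIC))
"|cut -c1-115; }; 
python3 -m pendant '[[-1,[0,0,0],1]]' >/dev/null; r
```

```text
t 13.15 p [ 0.5195 -0.1138  0.0741] yaw y -53.08 F [ 2.2 -0.5  5.2] M [-0.27  -0.244  0.293] op 0.312 q [ 16.   40.
```

View pics/t13.png

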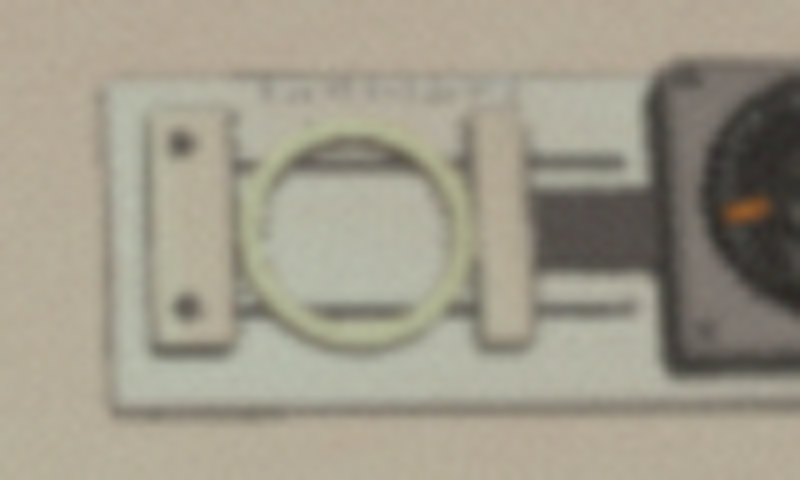

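```bash
r(){ python3 -c "
from h import *
shifts([])"|cut -c1-115; }; 
python3 -m pendant '[[-1,[0,0,0],0.7]]' >/dev/null; r
python3 -m pendant '[[-1,[0,0,0],0.7]]' >/dev/null; r
```

```text
t 13.32 p [ 0.5195 -0.1138  0.0741] yaw y -53.76 F [ 2.  -1.7  6.6] M [-0.273 -0.261  0.242] op 0.309 q [ 15.9  40.
t 13.45 p [ 0.5195 -0.1138  0.0741] yaw y -54.46 F [ 0.9 -2.5  6.5] M [-0.252 -0.288  0.294] op 0.312 q [ 15.8  40.
```

```bash
r(){ python3 -c "
from h import *
shifts([])"|cut -c1-115; }; 
python3 -m pendant '[[-1,[0,0,0],0.5]]' >/dev/null; r
python3 -m pendant '[[-1,[0,0,0],0.5]]' >/dev/null; r
```

```text
t 13.57 p [ 0.5195 -0.1138  0.0741] yaw y -54.96 F [ 0.7 -2.5  6.4] M [-0.312 -0.275  0.294] op 0.312 q [ 15.7  40.
t 13.7 p [ 0.5195 -0.1138  0.074 ] yaw y -55.46 F [ 2.5 -2.2  6.1] M [-0.282 -0.284  0.301] op 0.308 q [ 15.6  40.1
```

```bash
r(){ python3 -c "
from h import *
shifts([])"|cut -c1-115; }; 
python3 -m pendant '[[-1,[0,0,0],0.5]]' >/dev/null; r
```

```text
t 13.82 p [ 0.5195 -0.1138  0.0741] yaw y -55.96 F [ 1.6 -1.8  6.4] M [-0.299 -0.228  0.31 ] op 0.313 q [ 15.5  40.
```

```bash
cat > r.py <<'E'
from h import *
o=env.get_obs();R=o['tool_rot']
print(round(o['time'],2),'yaw',round(np.degrees(np.arctan2(R[1,1],R[0,1])),2),'Mz',round(o['wrist_torque'][2],3),'q7tau',np.round(o['joint_torque'][6],3))
E
python3 -m pendant '[[-1,[0,0,0],0.5]]' >/dev/null; python3 r.py
```

```text
13.95 yaw -56.46 Mz 0.293 q7tau -0.238
```

```bash
python3 -m pendant '[[-1,[0,0,0],0.5]]' >/dev/null; python3 r.py
```

```text
14.07 yaw -56.96 Mz 0.276 q7tau -0.238
```

```bash
python3 -m pendant '[[-1,[0,0,0],0.5]]' >/dev/null; python3 r.py
```

```text
14.2 yaw -57.46 Mz 0.277 q7tau -0.238
```

```bash
python3 -m pendant '[[-1,[0,0,0],0.5]]' >/dev/null; python3 r.py
```

```text
14.32 yaw -57.96 Mz 0.261 q7tau -0.238
```

The joint-7 torque is nearly noise-free, at a 0.238 baseline. I'll use it along with the wrist torque.

```bash
python3 -m pendant '[[-1,[0,0,0],0.5]]' >/dev/null; python3 r.py
```

```text
14.45 yaw -58.46 Mz 0.303 q7tau -0.238
```

```bash
python3 -m pendant '[[-1,[0,0,0],0.5]]' >/dev/null; python3 r.py
```

```text
14.57 yaw -58.96 Mz 0.265 q7tau -0.238
```

```bash
python3 -m pendant '[[-1,[0,0,0],0.5]]' >/dev/null; python3 r.py
```

```text
14.7 yaw -59.46 Mz 0.269 q7tau -0.238
```

```bash
python3 -m pendant '[[-1,[0,0,0],0.5]]' >/dev/null; python3 r.py; python3 -c "
from h import *
t,_=cams.grab_frame('top'); cv2.imwrite('pics/t14.png',cv2.resize(t[175:235,265:365],None,fx=8,fy=8,interpolation=cv2.INTER_CUBIC))"
```

```text
14.82 yaw -59.96 Mz 0.291 q7tau -0.238
```

View pics/t14.png

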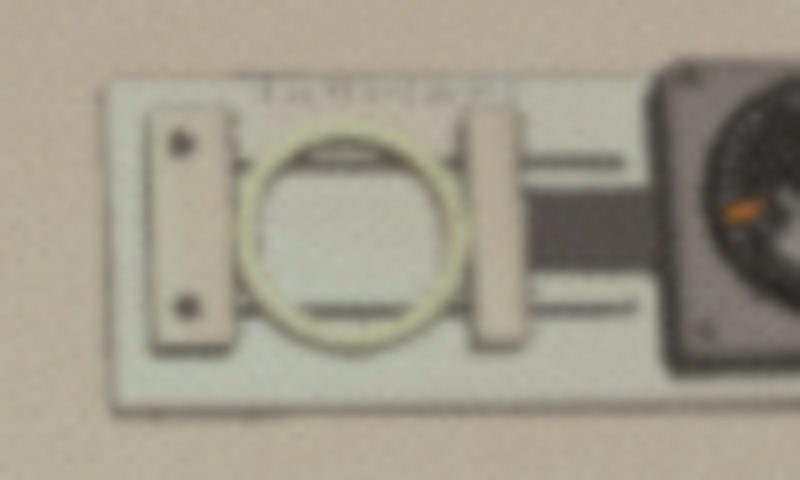

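```bash
python3 -m pendant '[[-1,[0,0,0],0.5]]' >/dev/null; python3 r.py
```

```text
15.0 yaw -60.45 Mz 0.257 q7tau -0.227
```

```bash
python3 -m pendant '[[-1,[0,0,0],0.5]]' >/dev/null; python3 r.py
```

```text
15.12 yaw -60.96 Mz 0.277 q7tau -0.24
```

```bash
python3 -m pendant '[[-1,[0,0,0],0.4]]' >/dev/null; python3 r.py
```

```text
15.25 yaw -61.35 Mz 0.32 q7tau -0.264
```

```bash
python3 -m pendant '[[-1,[0,0,0],0.4]]' >/dev/null; python3 r.py
```

```text
15.38 yaw -61.75 Mz 0.286 q7tau -0.283
```

```bash
python3 -m pendant '[[-1,[0,0,0],0.5]]' >/dev/null; python3 r.py
```

```text
15.5 yaw -62.24 Mz 0.415 q7tau -0.312
```

```bash
python3 -m pendant '[[-1,[0,0,0],0.5]]' >/dev/null; python3 r.py
```

```text
15.62 yaw -62.73 Mz 0.404 q7tau -0.371
```

```bash
python3 -m pendant '[[-1,[0,0,0],0.15]]' >/dev/null; python3 r.py; python3 -c "
from h import *
for i in range(3):
    cams.grab_frame('top'); o=env.get_obs(); print(o['wrist_torque'][2],o['joint_torque'][6])"
```

```text
15.75 yaw -62.86 Mz 0.458 q7tau -0.429
0.3688135386554522 -0.4236556403338909
0.40984757654217935 -0.4009668342769146
0.458149386699062 -0.3971856739372015
```

```bash
python3 -m pendant '[[-0.2,[0,0,0],0],[0,[0,0,0],0],[0.3,[0,0,0],0],[0.3,[0,0,0],0]]'; python3 - <<'E'
from h import *
shifts([])
p,d=cams.grab_frame('wrist'); cv2.imwrite('pics/w15.png',p)
E
```

```text
time: 16.4
position: [0.5179, -0.1133, 0.0731]
tool_rot: [[0.891, 0.455, -0.001], [0.455, -0.891, 0.0], [-0.0, -0.0, -1.0]]
ft_force: [-0.3, -0.6, -0.5]
opening: 0.657
t 16.4 p [ 0.5179 -0.1133  0.0731] yaw y -62.96 F [-0.3 -0.6 -0.5] M [ 0.007 -0.034  0.022] op 0.657 q [ 14.4  40.   -7.6 113.4  10.7  27.3 -64. ]
```

View pics/w15.png

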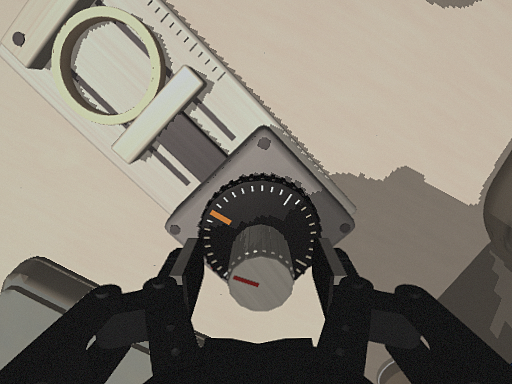

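The fingers are clear of the knob, whose red mark at (245,281) keeps its place. The ring is held between the jaws. Lifting away, then a final check.

```bash
python3 -m pendant '[[0.3,[0,0,-2],0],[0.3,[0,0,-6],0],[0.3,[0,0,-12],0],[0.3,[0,0,-12],0],[0.3,[0,0,-12],0]]'; python3 - <<'E'
from h import *
p,d=cams.grab_frame('wrist'); cv2.imwrite('pics/w16.png',p)
t,_=cams.grab_frame('top'); cv2.imwrite('pics/t16.png',cv2.resize(t[165:245,265:400],None,fx=5.5,fy=5.5,interpolation=cv2.INTER_CUBIC))
P=pose('wrist'); print(onplane('top',[(265+512/5.5-.41,165+200/5.5-.41)],.063))
shifts([])
E
```

```text
time: 17.08
position: [0.5176, -0.1135, 0.1932]
tool_rot: [[0.891, 0.455, -0.0], [0.455, -0.891, -0.0], [-0.0, -0.0, -1.0]]
ft_force: [-1.0, 0.0, -0.3]
opening: 0.65
[[ 0.52094819 -0.08914398  0.063     ]]
t 17.18 p [ 0.517  -0.1133  0.1921] yaw y -62.96 F [ 1.4 -0.1  0.1] M [ 0.051 -0.016 -0.018] op 0.65 q [ 16.7  29.4 -10.8 108.3   7.7  43.1 -61.3]
```

View pics/t16.png

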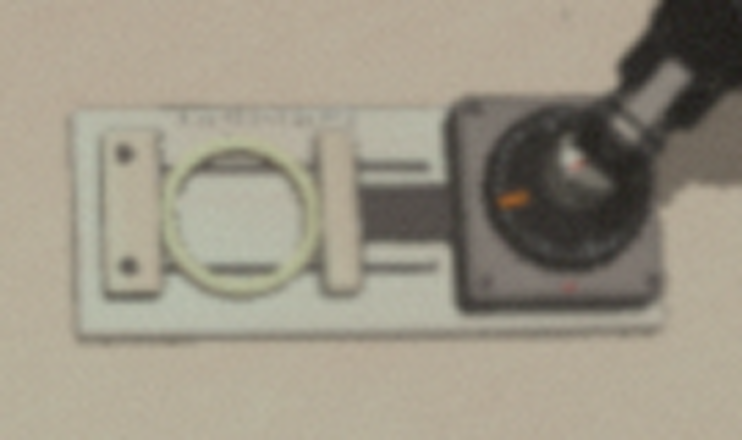

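View pics/w16.png

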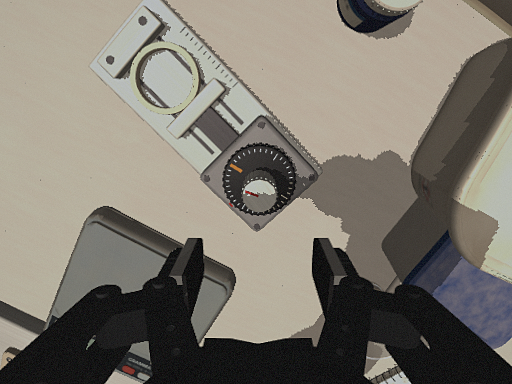

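The top view shows the ring touching both jaws, at crop (165,215) and (320,215). The zero mark is at (512,200), exactly where it started. The robot is clear, so I'm handing in.

```bash
python3 -c "
from rig import env
print(env.close_job())"
```

```text
the job is handed in; nothing more can be done
None
```

I laid the kiln ring nearest the base flat between the jaws and let go of it. I then turned the inner knob about 43° clockwise until the torque showed the ring clamped, released the knob, backed off and handed in at about 17 s.

**Checks that agreed**
- The ring touches both jaws.
- The zero ring's orange mark is where it was at the start.
- The knob did not move when I released it.
- The wrist force read about zero at the end.

**Clamping force:** I inferred this from torque, and the readings disagree. The last joint-7 torque while turning gives about 12.7 N. The noisier wrist torque gives about 8–12 N, and the step before gave about 9 N. My best estimate is 9–13 N, well under 20 N.

**Camera disagreement:** the top and wrist cameras differed by 2–3 mm on the fixed jaw's position. I placed the ring by the wrist view, with about 4 mm clear on each side.

**Early force reading:** the first move brought the arm near the overhead hood and the wrist force briefly read about 9 N. I did not establish whether the arm touched the hood. I then swung round inside it without further forces.

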